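Change the socket on the cradled impact wrench

ROBOT

A 6-joint arm with a two-finger parallel gripper is mounted at the origin on the work surface. World frame = base frame: x ahead of the robot, y to its left, z up, the work surface at z = 0. Lengths are in m, angles in rad, forces in N, time in s.
With the tool pointing down it reaches from about 0.35 to 0.775 m from the base axis. Payload 7.3 kg.
Tool frame: the origin (TCP) lies between the finger pads; the fingertips stand 11 mm ahead of it and the grasp point (between the pads) lies 8 mm behind it; z points along the fingers, y is the line along which they close (so a half turn about z gives the same grasp; the last joint's range is limited). The gripper opens to 92 mm and grips with 3 to 60 N. Pads are 19 mm wide; open, the fingers measure 130 mm over their backs; the gripper's body (75 mm by 190 mm) begins 47 mm behind the grasp point.
Start: joints at [0.956, 0.342, 1.524, -0, 1.275, -0.146], TCP at [0.237, 0.468, 0.238] pointing down, gripper open.
Joint ranges: [-2.53, 2.53], [-0.77, 2.02], [0.04, 2.7], [-1, 4.14], [0.28, 2.66], [-3.11, 3.11]. Speed limits (rad/s): [2.57, 2.57, 3.14, 3.14, 3.14, 3.14].

INTERFACE

Orientations are given as a unit quaternion [x, y, z, w].
In Python, from rig import read_state, get_image, close_job gives the robot as it stands.
- The arm moves only by the tool step_arm, never from a script. Its argument "commands" is a list of rows, each an object with "linear": the shift along the world's x, y, z in mm, a list of three; "angular": the turn, a rotation vector about the world's x, y, z in degrees, a list of three. A call has 1 to 8 rows; each row is the pose to reach, as a shift and turn from the pose commanded when the call began; what a row does not reach only later rows make up. A row lasts 1/8 s, in which the tool goes at most 62.5 mm and 10.7 degrees, less where a joint would pass 70% of its speed; a pose out of reach is approached as far as the arm can. A call with a gripper value outside its range is refused whole. "hand" is the finger opening in mm, from 0 to 91.8, set as the call begins (left out, the last holds). The fingers move at their own pace and stop on an object; "squeeze" is the grip in N (left out, the last holds). Time passes only in rows, so rows that repeat a pose let the fingers close. It gives the time, the measured TCP pose, the force, the opening and the grip force at its end, in the units of the state.
- read_state(): the state, without advancing time (a new reading comes with each control period).
- get_image(name): name is "scene" or "top" or "wrist"; returns a dict with "color" (480x640x3 uint8, red, green, blue), "fov_y" (degrees; the focal length in pixels is half the picture's height over the tangent of half this angle, whatever the lens; pixels are square), "cx", "cy" (the principal point, pixels), "rvec" (rotation vector, rad) and "tvec" (3), from world to camera coordinates, as OpenCV has them; the wrist camera has in their place "hand_eye" (4x4, takes a point from camera to tool coordinates, whose origin is the TCP and whose axes are the flange's). Camera axes: x right, y down, z forward; pixel columns grow to the right and rows downward; lengths in m; the calibration is good to about 2 mm. The wrist camera is an equidistant fisheye: a pixel r from the principal point sees the ray r / f radians off the axis. A picture is of the moment at which its call begins: read the wrist's pose just before it. There is no depth.
- close_job(): hands the job in; it is judged then, once.
The state is a dict: "t": time; "joint_positions": joint angles; "qd": joint speeds; "effort": joint torques, N m; "ee_pos": TCP position; "ee_rot": TCP orientation; "wrist_force": force on the tool from outside, world axes, zero at the start; "wrist_torque": the same for the moment, N m; "gripper_width": finger opening in m; "grasp_force": force on a finger pad.
Only numpy, scipy, OpenCV 4.12 (cv2) and the standard library are available. Lean on these libraries where they do the work, as an engineer would, in place of code of your own. Each camera call takes 0.05 s, during which the arm holds its last target. There are 200 camera calls.

TASK

Change the socket on the impact wrench that stands nose-up in its bench cradle: pull the red-banded socket off the square drive and lower it, the same way up, all the way down over the empty storage rod; then take the blue-banded socket off its rod and push it onto the drive, fully home against the nose, until the spring ball clicks out into the groove. Set the sockets down under control, never letting one drop, and leave the yellow-banded socket, the tin and the tape where they are.

Things in the scene. Friction and masses are not known exactly. Their poses are not given: they have to be found in the camera images.
- cradle: Blue cradle fixed to the bench (base 200 x 130 mm, plates 111 mm apart over their outsides, 117 mm high) holding a red and black impact wrench nose-up. Origin: on the bench under the cradle. At yaw 0 the nose leans to -x, towards the robot. The wrench is 80 mm thick, narrowing to a 52 mm nose; its handle juts out below the nose side.
- drive_shoulder (a point): Centre of the wrench's flat nose face, 52 mm across, 185 mm above the bench. z runs out along the square drive, 30 degrees from vertical, leaning roughly towards the robot. The steel drive is 19 mm square, 28 mm long (last 6 mm tapered), flats square to this frame's x and y. A socket fully home rests its drive end on this face.
- ball (a joint): Spring ball (brass, 14 mm) on the +x face of the drive, 13 mm out from the nose face. 0 m = fully out (stands 4 mm proud), grows as it is pressed in (about 3 mm while a socket wall slides over it); back at 0 when it has clicked into a socket's groove. Sliding a socket over it resists with about 10 to 15 N on the way on (first met 16 mm short of home) and off.
- red_mid (a point): Middle (half-way up, on the axis) of the red-banded steel socket, at first on the drive. The sockets are alike: 90 mm long, about 0.45 kg, octagonal with four wide flats 40 mm across and four narrow ones 48 mm across. z runs from the drive end (45 mm below) to the nut end (45 mm above, black hexagon in a rim of the band's colour). The wide flats and the bore are square to x and y.
- blue_mid (a point): Middle (half-way up, on the axis) of the blue-banded socket, at first standing drive end down over a rod. Same shape and axes as the red one. Sockets have a 21 mm square bore, open through at the drive end, with a ball groove on all four sides, so each fits the drive in any of four quarter turns.
- yellow_mid (a point): Middle of the yellow-banded socket, standing on a third storage rod; same shape; to be left alone.
- rod_free_seat (a point): Foot of the empty storage rod: centre of the top of its grey base (64 mm square, 12 mm thick, fixed to the bench). The vertical aluminium rod, 16 mm in diameter with a tapered tip, stands 73 mm above this point; a stored socket sits over it with its drive end on the base. z up. The other two rods are alike.
- tin_mid (a point): Middle of a green tin with a paper label, 84 mm in diameter, 115 mm high, to be left alone.
- tape_mid (a point): Middle of a roll of yellow tape lying flat, 100 mm in diameter, 30 mm high, to be left alone.

How it is judged:
On the way, in this order (a step that is already met when the one before it is completed fails the run):
1. the red-banded socket is off the drive and stands all the way down over the empty rod (horizontal distance between red_mid and rod_free_seat below 0.006 m and z of red_mid in the frame of rod_free_seat below 0.048 m and angle between red_mid's own z axis and vertical below 0.06 rad), for 0.2 s.
2. the blue-banded socket is fully home on the drive and the ball has clicked out (z of blue_mid in the frame of drive_shoulder between 0.042 and 0.0475 m and distance between blue_mid and drive_shoulder below 0.048 m and angle between the z axis of blue_mid and the z axis of drive_shoulder, either way round below 0.06 rad and value of joint ball below 0.0012 m), for 0.2 s.
At the end, for the whole second after the job is handed in: Released: the red-banded socket over the formerly empty rod, drive end down, within 6 mm of its axis, 3 mm of fully down, upright within 0.06 rad; the blue-banded socket on the drive, within 2.5 mm of fully home, in line within 0.06 rad, ball out to within 1.2 mm (all of step 1 and all of step 2); the robot touches nothing.
It fails at once if the red-banded socket is dropped (out of the fingers and falling faster than 0.6 m/s) (contact force between the fingers and red_socket below 0.5 N and linear speed of red_socket above 0.6 m/s).
It fails at once if the blue-banded socket is dropped (out of the fingers and falling faster than 0.6 m/s) (contact force between the fingers and blue_socket below 0.5 N and linear speed of blue_socket above 0.6 m/s).
It fails at once if the yellow-banded socket is moved more than 15 mm (distance of yellow_mid from where it was at the start of the episode above 0.015 m).
It fails at once if the tin is moved more than 20 mm (distance of tin_mid from where it was at the start of the episode above 0.02 m).
It fails at once if the tape is moved more than 20 mm (distance of tape_mid from where it was at the start of the episode above 0.02 m).
It also fails if it takes over 64 s, if anything falls off the work surface, if the arm or the gripper's body presses on something with over 40 N, if the wrist force passes 120 N, or if a joint passes its speed limit or range.

## Working session

There is one attempt and no reset: what is moved stays moved. The work goes in short steps, Python scripts to look and compute and a tool call to move; the robot and the scene stay as the last step left them, time stands still between calls to the robot, and variables do not carry over. Pictures are saved under pics/ and viewed, at most 10 in all, crops included, and the job is handed in when it is done.

Besides the shell and the picture viewer there is one more tool, called after ">>>" as name(argument=value, ...) on one line, values as JSON. step_arm: Moves the arm, as the interface text tells. Its arguments: {"type":"object","properties":{"commands":{"type":"array","items":{"type":"object","properties":{"linear":{"type":"array","items":{"type":"number"}},"angular":{"type":"array","items":{"type":"number"}}}}},"hand":{"type":"number"},"squeeze":{"type":"number"}},"required":["commands"]}

```bash
mkdir -p pics; cat > h.py <<'E'
import numpy as np, cv2, pickle
from scipy.spatial.transform import Rotation as R
from rig import read_state, get_image
def grab(n,save=None):
    s=read_state(); im=get_image(n); im['s']=s
    if save: cv2.imwrite('pics/%s.png'%save, im['color'][:,:,::-1]); pickle.dump(im,open('pics/%s.pkl'%save,'wb'))
    return im
def load(n): return pickle.load(open('pics/%s.pkl'%n,'rb'))
def ray(im,uv):
    uv=np.asarray(uv,float); f=240/np.tan(np.radians(im['fov_y'])/2)
    d=np.array([(uv[0]-im['cx'])/f,(uv[1]-im['cy'])/f])
    if 'hand_eye' in im:
        r=np.hypot(*d); k=np.sin(r)/r if r>1e-9 else 1
        c=np.array([d[0]*k,d[1]*k,np.cos(r)])
        T=np.eye(4);T[:3,:3]=R.from_quat(im['s']['ee_rot']).as_matrix();T[:3,3]=im['s']['ee_pos']
        T=T@np.array(im['hand_eye']); return T[:3,3],T[:3,:3]@c
    M=R.from_rotvec(np.ravel(im['rvec'])).as_matrix(); t=np.ravel(im['tvec'])
    c=np.array([d[0],d[1],1]); return -M.T@t, M.T@(c/np.linalg.norm(c))
def onz(im,uv,z):
    o,d=ray(im,uv); return o+d*(z-o[2])/d[2]
def proj(im,p):
    M=R.from_rotvec(np.ravel(im['rvec'])).as_matrix(); c=M@np.asarray(p)+np.ravel(im['tvec'])
    f=240/np.tan(np.radians(im['fov_y'])/2); return np.array([im['cx']+f*c[0]/c[2],im['cy']+f*c[1]/c[2]])
def tri(*rs):
    A=np.zeros((3,3));b=np.zeros(3)
    for o,d in rs:
        P=np.eye(3)-np.outer(d,d);A+=P;b+=P@o
    p=np.linalg.solve(A,b); return p,[np.linalg.norm(np.cross(p-o,d)) for o,d in rs]
E
python3 - <<'E'
from h import *
for n in ['scene','top','wrist']:
    im=grab(n,n+'0'); print(n,im['fov_y'],im['cx'],im['cy'],im.get('hand_eye'))
    if n!='wrist': print(ray(im,(320,240)))
print(read_state())
E
```

```text
scene 49.85333204089149 320.8917466800041 238.2184887306596 None
(array([ 0.95150476, -0.48300141,  0.88184653]), array([-0.31913803,  0.56540631, -0.76056994]))
top 52.57831361778149 320.22825148667346 237.82458055866576 None
(array([0.5319772 , 0.06290282, 0.99044418]), array([ 1.15429114e-01,  2.18479591e-04, -9.93315696e-01]))
wrist 65.70646984690485 317.81513993457634 241.3236415335518 [[ 5.82254928e-04 -9.68883050e-01 -2.47518276e-01  6.54591159e-02]
 [ 9.99998735e-01  1.97740093e-04  1.57833665e-03 -6.35548018e-05]
 [-1.48027934e-03 -2.47518882e-01  9.68881939e-01 -1.46786235e-01]
 [ 0.00000000e+00  0.00000000e+00  0.00000000e+00  1.00000000e+00]]
{'t': 0.15, 'joint_positions': array([ 9.55982383e-01,  3.42581002e-01,  1.52476349e+00,  2.29829946e-05,
        1.27539872e+00, -1.45990700e-01]), 'qd': array([-1.79511577e-03, -9.73026618e-05, -2.49925851e-03,  2.97436346e-04,
       -1.64217691e-03,  5.16849928e-04]), 'effort': array([ 1.51738608e-03, -4.31469190e+01, -2.44353300e+01,  7.18968990e-02,
        5.37407468e-02, -5.65096821e-05]), 'ee_pos': array([0.23702326, 0.46814048, 0.237207  ]), 'ee_rot': array([ 2.32273961e-01,  9.72650233e-01, -5.30073197e-04, -2.23803374e-04]), 'wrist_force': array([-0.97112125, -0.16557474,  0.83679635]), 'wrist_torque': array([ 0.03863097, -0.01711626,  0.02696373]), 'grasp_force': 0.0, 'gripper_width': 0.0918586627169096}
```

View pics/scene0.png

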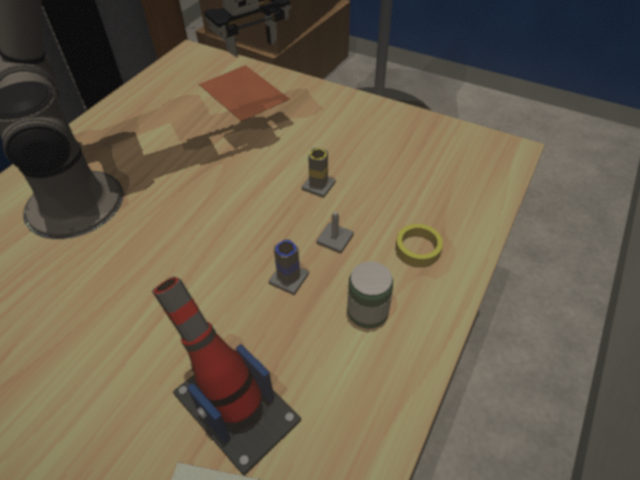

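View pics/top0.png

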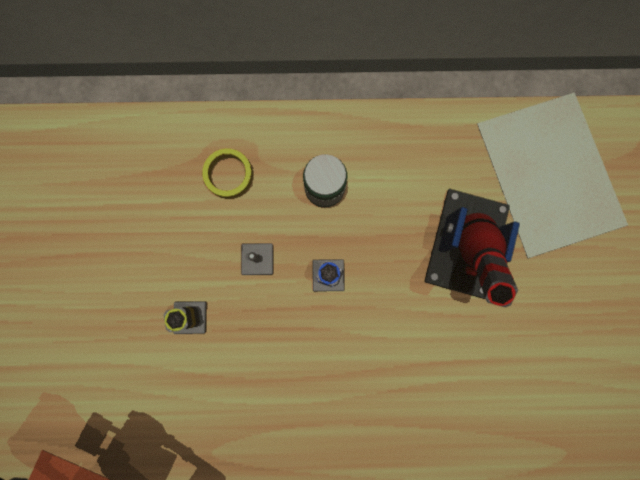

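The scene view shows the red socket's nut end at (168,286), the blue one's at (287,246), the free rod at (335,225) and the yellow one's at (318,155). In the top view these are at (502,292), (330,272), (257,259) and (176,319). The cradle base spans about (450,190) to (426,283).

```bash
cat > m.py <<'E'
from h import *
T=load('top0');S=load('scene0')
def mask(im,lo,hi,box):
    hsv=cv2.cvtColor(im['color'],cv2.COLOR_RGB2HSV); m=cv2.inRange(hsv,np.array(lo),np.array(hi))
    z=np.zeros_like(m);x0,y0,x1,y1=box;z[y0:y1,x0:x1]=m[y0:y1,x0:x1];return z
def big(m):
    c,_=cv2.findContours(m,cv2.RETR_EXTERNAL,cv2.CHAIN_APPROX_NONE);return max(c,key=cv2.contourArea)
# bases in top
for n,b in dict(free=(235,235,280,282),blue=(305,252,352,298),yel=(160,295,212,340)).items():
    m=mask(T,(0,0,40),(179,70,140),b); k=big(m); r=cv2.minAreaRect(k)
    pts=np.array([onz(T,p,0.012)[:2] for p in cv2.boxPoints(r)])
    print(n,r,onz(T,r[0],.012).round(4),(pts*1000).round(0).tolist())
# cradle base
k=big(mask(T,(0,0,0),(179,110,75),(415,180,520,305))); print('cr',cv2.minAreaRect(k),cv2.boundingRect(k))
c=(T['color'][120:320,150:530]); cv2.imwrite('pics/topc.png',cv2.resize(c,None,fx=2.1,fy=2.1,interpolation=2)[:,:,::-1])
a=cv2.resize(T['color'][170:310,410:530],None,fx=4,fy=4,interpolation=2); b=cv2.resize(S['color'][225:365,145:265],None,fx=3,fy=3,interpolation=2)
z=np.zeros((560,840,3),np.uint8);z[:560,:480]=a;z[:420,480:840]=b;z=z[:,:800];cv2.imwrite('pics/crop1.png',np.clip(z*1.6,0,255).astype(np.uint8)[:,:,::-1])
for (im,b) in((T,(485,278,520,308)),(S,(150,272,190,298))):
    k=big(mask(im,(0,130,50),(8,255,255),b)|mask(im,(170,130,50),(179,255,255),b)); print(cv2.fitEllipse(k),cv2.boundingRect(k))
for (im,b) in((T,(305,252,352,298)),(S,(270,232,305,262))):
    k=big(mask(im,(105,120,40),(130,255,255),b)); print('blue',cv2.fitEllipse(k),cv2.boundingRect(k))
E
python3 m.py
```

```text
free ((256.5, 259.0), (30.0, 31.0), 90.0) [0.6089 0.1918 0.012 ] [[640.0, 223.0], [639.0, 160.0], [578.0, 161.0], [579.0, 223.0]]
blue ((328.0, 275.0), (30.0, 30.0), 90.0) [0.5746 0.048  0.012 ] [[605.0, 78.0], [604.0, 17.0], [544.0, 18.0], [545.0, 79.0]]
yel ((189.0, 317.0), (32.0, 32.0), -0.0) [0.4951 0.3259 0.012 ] [[464.0, 357.0], [527.0, 358.0], [526.0, 295.0], [463.0, 294.0]]
cr ((478.23883056640625, 246.49716186523438), (88.27692413330078, 97.5846176147461), 14.250031471252441) (425, 189, 90, 110)
((500.9498596191406, 293.436767578125), (22.631383895874023, 27.756193161010742), 81.61486053466797) (487, 282, 29, 24)
((165.543701171875, 285.0970458984375), (7.233789920806885, 25.001222610473633), 59.76620101928711) (154, 278, 24, 16)
blue ((328.7987365722656, 272.9476318359375), (20.28248405456543, 20.738065719604492), 179.2650604248047) (319, 263, 21, 22)
blue ((277.5, 249.5), (0.0, 1.0), 0.0) (277, 247, 2, 6)
```

View pics/crop1.png

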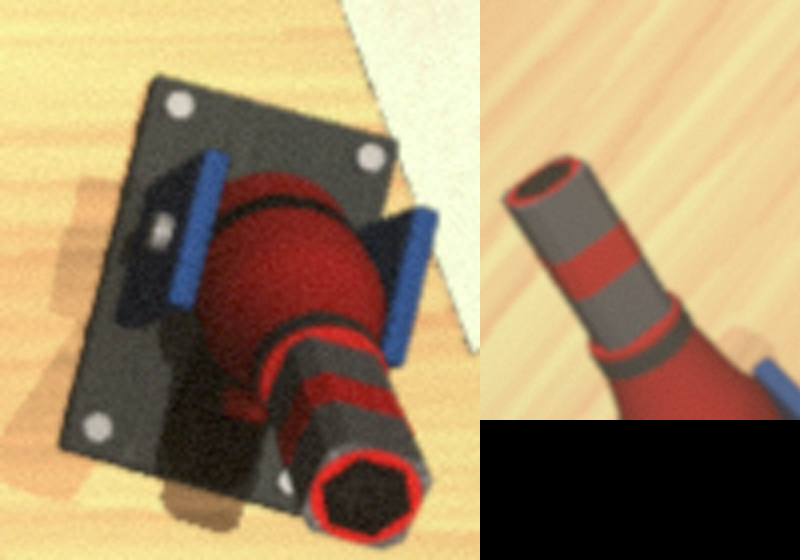

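The crop shows the cradle's base corners at (153,76), (397,142) and (62,448). The red nut rim is centred at (367,495) in the top view, which is (501.6,293.7) in the full picture, and at about (166,285.4) in the scene view.

```bash
python3 - <<'E'
from h import *
T=load('top0');S=load('scene0')
c=[onz(T,(410+u/4,170+v/4),.010) for u,v in((153,76),(397,142),(62,448))]
print(c)
d=c[2]-c[0];e=c[1]-c[0]
print('long',np.linalg.norm(d),np.degrees(np.arctan2(d[1],d[0])),'short',np.linalg.norm(e),np.degrees(np.arctan2(e[1],e[0])), 'centre',(c[1]+c[2])/2)
# plate tops z=.117
for (a,b) in (((221,153),(183,305)),((427,208),(396,365))):
    p=onz(T,(410+a[0]/4,170+a[1]/4),.117);q=onz(T,(410+b[0]/4,170+b[1]/4),.117);g=q-p;print('plate',p,q,np.degrees(np.arctan2(g[1],g[0])))
print('red nut',tri(ray(T,(501.4,293.6)),ray(S,(166,285.4))), onz(T,(501.4,293.6),.263),onz(S,(166,285.4),.263))
print('blue nut top', onz(T,(328.8,272.9),.102), 'scene',onz(S,(287,246.5),.102))
print('band red scene', )
for n,p in dict(free=(.609,.192,.085),blue=(.574,.047,.102),yel=(.495,.326,.102)).items(): print(n,proj(T,p),proj(S,p))
E
```

```text
[array([ 0.74781337, -0.20211479,  0.01      ]), array([ 0.71160751, -0.32542478,  0.01      ]), array([ 0.55795845, -0.14774969,  0.01      ])]
long 0.19748533253030917 164.02089592032522 short 0.128515442745085 -106.36311626968973 centre [ 0.63478298 -0.23658723  0.01      ]
plate [ 0.68804677 -0.20255234  0.117     ] [ 0.61867652 -0.18194456  0.117     ] 163.45492369147587
plate [ 0.6613914  -0.29482351  0.117     ] [ 0.59022076 -0.27643701  0.117     ] 165.51469772603656
red nut (array([ 0.53259436, -0.20565641,  0.26240024]), [np.float64(0.0001105037582053839), np.float64(0.00011050375820526884)]) [ 0.5325111  -0.20551307  0.263     ] [ 0.53309977 -0.20586767  0.263     ]
blue nut top [0.57452073 0.04786513 0.102     ] scene [0.57486481 0.05171712 0.102     ]
band red scene
free [251.25475118 255.9417631 ] [335.17157486 212.46804616]
blue [329.27831726 273.17897136] [285.3877654  247.97750558]
yel [175.53128553 319.1314286 ] [318.13893702 153.65007318]
```

```bash
cat >> h.py <<'E'
A=np.radians(164); N=np.array([.5*np.cos(A),.5*np.sin(A),np.cos(np.pi/6)])
def frame(z,xhint):
    z=z/np.linalg.norm(z); x=xhint-z*np.dot(z,xhint); x/=np.linalg.norm(x); return np.column_stack([x,np.cross(z,x),z])
def delta(pos,M,s=None,ref=None):
    s=s or read_state(); p0,q0=(s['ee_pos'],s['ee_rot'])
    rv=(R.from_matrix(M)*R.from_quat(q0).inv()).as_rotvec(degrees=True)
    print('lin',((np.asarray(pos)-p0)*1000).round(1).tolist(),'ang',rv.round(2).tolist(),'|ang|',np.linalg.norm(rv).round(1))
E
python3 - <<'E'
from h import *
nut=np.array([.5325,-.2056,.2627])
M=frame(-N,np.array([.2756,.9613,0])); delta(nut+.10*N,M)
E
```

```text
lin [247.4, -660.0, 112.1] ang [13.0, -29.83, -77.19] |ang| 83.8
```

>>> step_arm(commands=[{"linear": [25,-60,50],"angular": [1.6,-3.7,-9.6]},{"linear": [50,-115,80],"angular": [3.2,-7.4,-19.2]},{"linear": [74,-170,112],"angular": [4.8,-11.1,-28.8]},{"linear": [94,-225,112],"angular": [6.4,-14.8,-38.4]},{"linear": [115,-280,112],"angular": [8,-18.5,-48]},{"linear": [136,-335,112],"angular": [9.6,-22.2,-57.6]},{"linear": [157,-390,112],"angular": [11.3,-26,-67.2]},{"linear": [178,-445,112],"angular": [13,-29.8,-77.2]}], hand=91.8)

```text
t: 1.15
ee_pos: [0.4121, 0.0294, 0.35]
ee_rot: [0.772, 0.579, 0.157, 0.208]
wrist_force: [0.4, 0.6, 0.7]
gripper_width: 0.092
grasp_force: 0.0
```

>>> step_arm(commands=[{"linear": [18,-55,0],"angular": [0,0,0]},{"linear": [36,-110,0],"angular": [0,0,0]},{"linear": [54,-165,0],"angular": [0,0,0]},{"linear": [69.4,-215,0],"angular": [0,0,0]},{"linear": [69.4,-215,0],"angular": [0,0,0]},{"linear": [69.4,-215,0],"angular": [0,0,0]}])

```text
t: 1.9
ee_pos: [0.4811, -0.1833, 0.3491]
ee_rot: [0.771, 0.582, 0.156, 0.206]
wrist_force: [0.1, 0.6, 0.7]
gripper_width: 0.0916
grasp_force: 0.0
```

```bash
python3 - <<'E'
from h import *
im=grab('wrist','w1'); s=im['s']; print(s['t'],s['ee_pos'],s['joint_positions'].round(3),R.from_quat(s['ee_rot']).as_matrix().round(3).tolist(),N,s['wrist_force'])
E
```

```text
1.9 [ 0.48109368 -0.18325253  0.3491302 ] [-0.613 -0.021  1.772  0.21   0.904 -0.424] [[0.275, 0.833, 0.48], [0.962, -0.238, -0.137], [0.0, 0.499, -0.867]] [-0.48063085  0.13781868  0.8660254 ] [0.08098336 0.62834015 0.66743816]
```

View pics/w1.png

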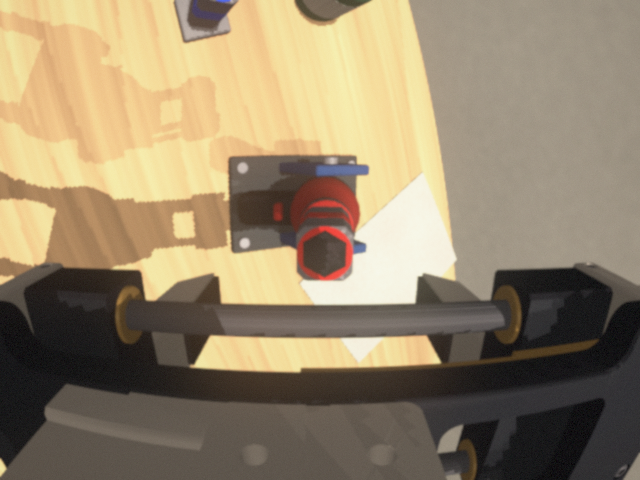

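The wrist view shows the red nut end at about (325,252). Its flats look square to the picture, so they line up with the tool axes. I'll zoom in to measure.

```bash
cat >> h.py <<'E'
def big(m):
    c,_=cv2.findContours(m,cv2.RETR_EXTERNAL,cv2.CHAIN_APPROX_NONE);return max(c,key=cv2.contourArea)
def redmask(im,box):
    h=cv2.cvtColor(im['color'],cv2.COLOR_RGB2HSV).astype(int); m=(((h[...,0]<8)|(h[...,0]>170))&(h[...,1]>140)&(h[...,2]>150)).astype(np.uint8)*255
    z=np.zeros_like(m);x0,y0,x1,y1=box;z[y0:y1,x0:x1]=m[y0:y1,x0:x1];return z
def crop(im,box,k,name):
    x0,y0,x1,y1=box; cv2.imwrite('pics/%s.png'%name,cv2.resize(im['color'][y0:y1,x0:x1],None,fx=k,fy=k,interpolation=cv2.INTER_CUBIC)[:,:,::-1])
E
python3 - <<'E'
from h import *
im=load('w1'); crop(im,(280,200,380,290),6,'w1c')
k=big(redmask(im,(290,224,360,290))); print(cv2.fitEllipse(k),cv2.boundingRect(k))
E
```

```text
((324.4544372558594, 252.9995574951172), (52.84386444091797, 53.89820861816406), 90.39836120605469) (297, 226, 55, 54)
```

View pics/w1c.png

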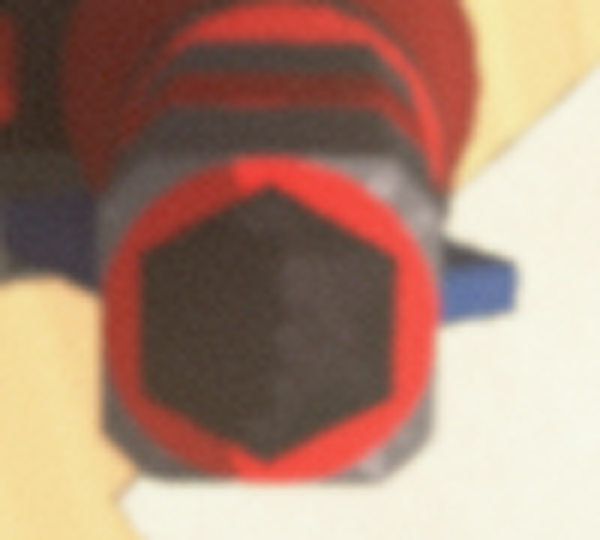

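The flats are square to the tool axes. The rim is centred at (324.6,253.1) in the full picture.

```bash
python3 - <<'E'
from h import *
im=load('w1');T=load('top0');S=load('scene0')
u=(324.6,253.1)
p,e=tri(ray(T,(501.4,293.6)),ray(S,(166,285.4)),ray(im,u));print(p,e)
q=onz(im,u,.2629); print(q)
M=frame(-N,np.array([.2756,.9613,0]))
nut=(p+q)/2;print(nut)
delta(nut+.03*N,M); delta(nut-.022*N,M)
s=im['s'];print('nut in tool',R.from_quat(s['ee_rot']).as_matrix().T@(q-s['ee_pos']))
E
```

```text
[ 0.53288909 -0.2051782   0.26239764] [np.float64(0.0006448576214064899), np.float64(0.000461497439166902), np.float64(0.0010859958007975923)]
[ 0.5331705  -0.20396571  0.2629    ]
[ 0.53302979 -0.20457196  0.26264882]
lin [37.5, -17.8, -60.8] ang [-0.01, -0.03, -0.12] |ang| 0.1
lin [62.4, -24.9, -105.8] ang [-0.01, -0.03, -0.12] |ang| 0.1
nut in tool [-0.00564003  0.00530546  0.10255107]
```

>>> step_arm(commands=[{"linear": [0,0,0],"angular": [0,0,0]}])

```text
t: 2.08
ee_pos: [0.4814, -0.1822, 0.35]
ee_rot: [0.77, 0.583, 0.156, 0.207]
wrist_force: [0.1, 0.3, 0.4]
gripper_width: 0.0915
grasp_force: 0.0
```

>>> step_arm(commands=[{"linear": [19,-10,-31],"angular": [0,0,0]},{"linear": [37.2,-18.8,-61.6],"angular": [0,0,0]},{"linear": [45,-21,-76],"angular": [0,0,0]},{"linear": [53,-23.5,-91],"angular": [0,0,0]},{"linear": [62,-26,-106.5],"angular": [0,0,0]},{"linear": [62,-26,-106.5],"angular": [0,0,0]}])

```text
t: 2.82
ee_pos: [0.5435, -0.2087, 0.2427]
ee_rot: [0.771, 0.582, 0.156, 0.206]
wrist_force: [0.2, 0.8, -0.7]
gripper_width: 0.0917
grasp_force: 0.0
```

```bash
python3 - <<'E'
from h import *
for _ in range(3):
    im=grab('wrist','w2'); print(im['s']['ee_pos'],im['s']['wrist_force'])
M=frame(-N,np.array([.2756,.9613,0])); nut=np.array([.53303,-.20457,.26265]); delta(nut-.022*N,M)
s=read_state(); 
k=big(redmask(im,(200,180,440,400))); e=cv2.fitEllipse(k); print(e)
E
```

```text
[ 0.54348554 -0.20872122  0.24272682] [ 0.19060151  0.82759377 -0.72773312]
[ 0.54357055 -0.20896932  0.24358356] [-0.0538365   0.68188095  0.1841121 ]
[ 0.54362631 -0.20920061  0.24410918] [-0.15552073 -0.57190671  0.26567682]
lin [-0.1, 1.8, -0.8] ang [0.07, 0.08, -0.11] |ang| 0.2
((354.72589111328125, 219.40255737304688), (20.16572380065918, 70.19629669189453), 161.79652404785156)
```

View pics/w2.png

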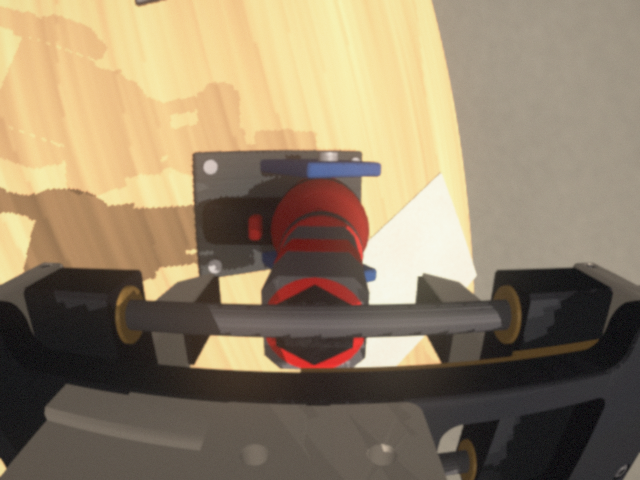

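The socket sits between the fingers, centred at about column 316. The pads' inner faces are at columns 205 and 430.

```bash
python3 - <<'E'
from h import *
im=load('w2');s=im['s']
m=redmask(im,(255,268,375,380))
ys,xs=np.nonzero(m); print(xs.min(),xs.max(),ys.min(),ys.max())
for c in (308,314,318,322):
    y=np.nonzero(m[:,c])[0]; print(c,y.min(),y.max())
Mt=R.from_quat(s['ee_rot']).as_matrix()
def tool(u,zt): # hit plane tool z=zt
    o,d=ray(im,u);o=Mt.T@(o-s['ee_pos']);d=Mt.T@d;return o+d*(zt-o[2])/d[2]
zt=-.022+.0015
print(tool((316,ys.min()),zt),tool((316,ys.max()),zt),tool((xs.min(),325),zt),tool((xs.max(),325),zt))
E
```

```text
267 363 279 368
308 279 367
314 279 368
318 279 367
322 279 368
[ 2.01406825e-02 -2.64419910e-05 -2.05000000e-02] [-0.01811079 -0.00010955 -0.0205    ] [ 0.00132345 -0.01869111 -0.0205    ] [ 0.00136672  0.01776801 -0.0205    ]
```

>>> step_arm(commands=[{"linear": [0,0,0],"angular": [0,0,0]},{"linear": [0,0,0],"angular": [0,0,0]},{"linear": [0,0,0],"angular": [0,0,0]},{"linear": [0,0,0],"angular": [0,0,0]}], hand=0, squeeze=45)

```text
t: 3.48
ee_pos: [0.5435, -0.2097, 0.2433]
ee_rot: [0.771, 0.582, 0.156, 0.207]
wrist_force: [0.7, 0.5, 0.0]
gripper_width: 0.0561
grasp_force: 0.0
```

>>> step_arm(commands=[{"linear": [0,0,0],"angular": [0,0,0]},{"linear": [0,0,0],"angular": [0,0,0]},{"linear": [0,0,0],"angular": [0,0,0]},{"linear": [0,0,0],"angular": [0,0,0]}])

```text
t: 3.98
ee_pos: [0.5436, -0.2097, 0.2432]
ee_rot: [0.771, 0.582, 0.156, 0.207]
wrist_force: [2.3, -0.9, -1.1]
gripper_width: 0.0399
grasp_force: 44.7
```

```bash
python3 - <<'E'
from h import *
P=[]
for _ in range(6):
    im=grab('wrist','w3'); s=im['s'];P.append(np.r_[s['ee_pos'],s['ee_rot'],s['wrist_force']])
print(np.mean(P,0).round(5),np.std(P,0).round(5),s['grasp_force'],s['gripper_width'])
m=redmask(im,(255,268,375,380));ys,xs=np.nonzero(m); print(xs.min(),xs.max(),ys.min(),ys.max())
E
```

```text
[ 0.54363 -0.20969  0.2432   0.77097  0.58183  0.15585  0.20684  2.34758
 -0.79996 -2.11923] [0.0000e+00 2.0000e-05 1.0000e-05 1.0000e-05 1.0000e-05 1.0000e-05
 1.0000e-05 3.3582e-01 1.8494e-01 5.0407e-01] 44.68251585960388 0.04015087407660099
271 299 287 364
```

>>> step_arm(commands=[{"linear": [-1.9,0.6,3.5],"angular": [0,0,0]},{"linear": [-3.8,1.1,6.9],"angular": [0,0,0]},{"linear": [-6.7,1.9,12.1],"angular": [0,0,0]},{"linear": [-9.6,2.8,17.3],"angular": [0,0,0]},{"linear": [-14.4,4.1,26],"angular": [0,0,0]},{"linear": [-19.2,5.5,34.6],"angular": [0,0,0]},{"linear": [-24,6.9,43.3],"angular": [0,0,0]},{"linear": [-24,6.9,43.3],"angular": [0,0,0]}], squeeze=60)

```text
t: 5.28
ee_pos: [0.5194, -0.2028, 0.2876]
ee_rot: [0.771, 0.582, 0.156, 0.208]
wrist_force: [0.1, 0.3, -4.4]
gripper_width: 0.0397
grasp_force: 59.6
```

```bash
python3 - <<'E'
from h import *
im=grab('wrist','w4'); s=im['s']; print(s['ee_pos'],s['wrist_force'],s['wrist_torque'],s['grasp_force'],s['gripper_width'])
m=redmask(im,(255,268,375,380));ys,xs=np.nonzero(m); print(xs.min(),xs.max(),ys.min(),ys.max())
T=grab('top'); cv2.imwrite('pics/t4.png',T['color'][:,:,::-1])
# free rod check with top & wrist ... tool-down pose over free rod
M=frame(np.array([0,0,-1.]),np.array([0.,1,0])); delta([.609,.192,.30],M)
E
```

```text
[ 0.51942544 -0.20284574  0.28760065] [ 0.06066513  0.27454287 -4.44450106] [ 0.15889506  0.76845893 -0.00980525] 59.57643270492554 0.03970725219878386
272 299 287 365
lin [89.6, 394.7, 13.4] ang [4.19, 29.82, 15.55] |ang| 33.9
```

>>> step_arm(commands=[{"linear": [12,45,13.4],"angular": [0.5,3.7,1.9]},{"linear": [24,95,13.4],"angular": [1,7.5,3.9]},{"linear": [36,150,13.4],"angular": [1.6,11.2,5.8]},{"linear": [48,205,13.4],"angular": [2.1,14.9,7.8]},{"linear": [58,260,13.4],"angular": [2.6,18.6,9.7]},{"linear": [65,300,13.4],"angular": [3.1,22.4,11.7]},{"linear": [70,320,13.4],"angular": [3.7,26.1,13.6]},{"linear": [70,335,13.4],"angular": [4.2,29.8,15.6]}])

```text
t: 6.38
ee_pos: [0.5901, 0.1338, 0.2991]
ee_rot: [0.706, 0.708, -0.0, -0.001]
wrist_force: [0.2, -0.4, -4.8]
gripper_width: 0.0397
grasp_force: 59.9
```

>>> step_arm(commands=[{"linear": [0,0,0],"angular": [0,0,0]},{"linear": [0,0,0],"angular": [0,0,0]}])

```text
t: 6.62
ee_pos: [0.5896, 0.1318, 0.2995]
ee_rot: [0.707, 0.707, 0.0, 0.0]
wrist_force: [0.5, -0.4, -4.5]
gripper_width: 0.0398
grasp_force: 59.9
```

```bash
python3 - <<'E'
from h import *
im=grab('wrist','w5'); s=im['s']; print(s['t'],s['ee_pos'],R.from_quat(s['ee_rot']).as_matrix().round(3).tolist(),s['wrist_force'],s['joint_positions'].round(2))
S=load('scene0'); h=cv2.cvtColor(S['color'],cv2.COLOR_RGB2HSV)
T=load('top0')
z=np.zeros((600,800,3),np.uint8)
def put(img,box,k,x,y):
    c=cv2.resize(img[box[1]:box[3],box[0]:box[2]],None,fx=k,fy=k,interpolation=2);z[y:y+c.shape[0],x:x+c.shape[1]]=c
put(S['color'],(310,205,360,255),6,0,0); put(T['color'],(232,234,282,284),6,300,0); put(im['color'],(100,0,500,300),1,0,300); put(S['color'],(265,235,315,295),5,600,0);put(T['color'],(305,250,355,300),6,400,300)
cv2.imwrite('pics/c5.png',np.clip(z*1.3,0,255).astype(np.uint8)[:,:,::-1])
E
```

```text
6.625 [0.58963131 0.13181295 0.29947165] [[-0.0, 1.0, 0.001], [1.0, 0.0, -0.0], [-0.0, 0.001, -1.0]] [ 0.4990658  -0.44832667 -4.51457184] [ 0.09  0.46  1.18 -0.    1.51  0.09]Traceback (most recent call last):
  File "<stdin>", line 8, in <module>
  File "<stdin>", line 7, in put
ValueError: could not broadcast input array from shape (300,250,3) into shape (300,200,3)
```

```bash
python3 - <<'E'
from h import *
im=load('w5');S=load('scene0');T=load('top0')
z=np.zeros((600,800,3),np.uint8)
def put(img,box,k,x,y):
    c=cv2.resize(img[box[1]:box[3],box[0]:box[2]],None,fx=k,fy=k,interpolation=2);z[y:y+c.shape[0],x:x+c.shape[1]]=c
put(S['color'],(310,205,360,255),5,0,0); put(T['color'],(232,234,282,284),5,250,0); put(im['color'],(100,0,500,300),1,0,300); put(S['color'],(265,235,315,295),5,500,0);put(T['color'],(305,250,355,300),6,400,300)
cv2.imwrite('pics/c5.png',np.clip(z*1.3,0,255).astype(np.uint8)[:,:,::-1])
E
```

```text
(no output)
```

View pics/c5.png

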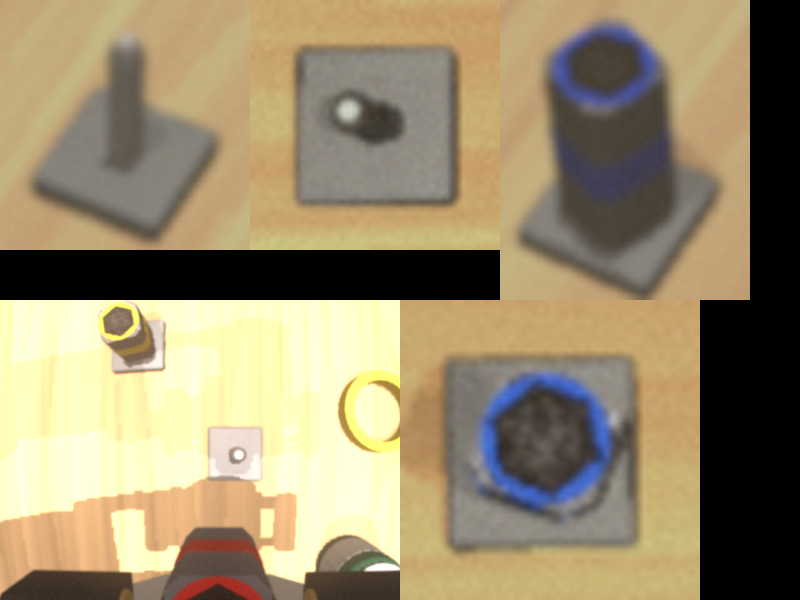

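The free rod's tip is at (251,255.6) in the top view, (334.6,212.6) in the scene view and (337,154) in the wrist view. The blue rim is at (328.9,272.9) in the top view and (285.8,247.6) in the scene view.

```bash
python3 - <<'E'
from h import *
im=load('w5');S=load('scene0');T=load('top0')
a=[onz(im,(337,154),.085),onz(im,(335.5,153.5),.012),onz(T,(251,255.6),.085),onz(T,(256.7,258.5),.012),onz(S,(334.6,212.6),.085)]
print(np.array(a).round(4)); 
print('tri',tri(ray(T,(251,255.6)),ray(S,(334.6,212.6)),ray(im,(337,154))))
print('blue',onz(T,(328.9,272.9),.102),onz(S,(285.8,247.6),.102))
h=cv2.cvtColor(im['color'],cv2.COLOR_RGB2HSV); print(h[130:140:3,315:360:10].tolist()[0])
g=((h[...,1]<60)).astype(np.uint8)*255; z=np.zeros_like(g); z[115:190,295:375]=g[115:190,295:375]
k=big(z);r=cv2.minAreaRect(k);print(r,onz(im,r[0],.012))
E
```

```text
[[0.6091 0.1927 0.085 ]
 [0.6112 0.1922 0.012 ]
 [0.6096 0.1925 0.085 ]
 [0.6099 0.1914 0.012 ]
 [0.6081 0.1911 0.085 ]]
tri (array([0.60889938, 0.19226973, 0.08451496]), [np.float64(0.000830349942891969), np.float64(0.0012547203447447024), np.float64(0.0004912192274863602)])
blue [0.57451819 0.04768255 0.102     ] [0.5742211  0.04820339 0.102     ]
[[13, 32, 189], [10, 32, 185], [13, 33, 187], [10, 33, 185], [13, 33, 184]]
((334.9999694824219, 153.5), (51.99999237060547, 52.99999237060547), -0.0) [0.6106314  0.19223057 0.012     ]
```

>>> step_arm(commands=[{"linear": [8,24,-20],"angular": [0,0,0]},{"linear": [16,48,-50],"angular": [0,0,0]},{"linear": [20,59.4,-80],"angular": [0,0,0]},{"linear": [20,59.4,-108],"angular": [0,0,0]},{"linear": [20,59.4,-128],"angular": [0,0,0]},{"linear": [20,59.4,-128],"angular": [0,0,0]},{"linear": [20,59.4,-128],"angular": [0,0,0]}])

```text
t: 7.55
ee_pos: [0.6101, 0.1913, 0.1734]
ee_rot: [0.707, 0.707, 0.001, 0.001]
wrist_force: [-0.7, -0.4, -4.3]
gripper_width: 0.0399
grasp_force: 59.9
```

```bash
python3 - <<'E'
from h import *
S=grab('scene','s6');T=grab('top','t6');s=S['s'];print(s['ee_pos'],s['ee_rot'],s['wrist_force'])
delta([.6096,.1912,.165],frame(np.array([0,0,-1.]),np.array([0.,1,0])))
E
```

```text
[0.61014089 0.19134901 0.1733673 ] [7.07054667e-01 7.07157548e-01 1.20920265e-03 6.61783736e-04] [-0.66701496 -0.440343   -4.3373415 ]
lin [-0.6, -0.3, -8.6] ang [-0.05, 0.18, -0.03] |ang| 0.2
```

Now I'll lower slowly over the rod.

>>> step_arm(commands=[{"linear": [-0.5,0,-6],"angular": [0,0,0]},{"linear": [-0.5,0,-12],"angular": [0,0,0]},{"linear": [-0.5,0,-18],"angular": [0,0,0]},{"linear": [-0.5,0,-24],"angular": [0,0,0]},{"linear": [-0.5,0,-30],"angular": [0,0,0]},{"linear": [-0.5,0,-36],"angular": [0,0,0]}])

```text
t: 8.4
ee_pos: [0.609, 0.1916, 0.1354]
ee_rot: [0.707, 0.707, 0.0, -0.0]
wrist_force: [0.1, 0.2, -4.1]
gripper_width: 0.0398
grasp_force: 59.9
```

>>> step_arm(commands=[{"linear": [0,0,-10],"angular": [0,0,0]},{"linear": [0,0,-20],"angular": [0,0,0]},{"linear": [0,0,-30],"angular": [0,0,0]},{"linear": [0,0,-40],"angular": [0,0,0]},{"linear": [0,0,-46],"angular": [0,0,0]},{"linear": [0,0,-49],"angular": [0,0,0]},{"linear": [0,0,-49],"angular": [0,0,0]}])

```text
t: 9.28
ee_pos: [0.6091, 0.1917, 0.0869]
ee_rot: [0.707, 0.707, 0.0, -0.0]
wrist_force: [0.2, 0.7, -4.2]
gripper_width: 0.0397
grasp_force: 59.9
```

>>> step_arm(commands=[{"linear": [0,0,-1],"angular": [0,0,0]},{"linear": [0,0,-2],"angular": [0,0,0]},{"linear": [0,0,-3],"angular": [0,0,0]},{"linear": [0,0,-4],"angular": [0,0,0]},{"linear": [0,0,-5],"angular": [0,0,0]}])

```text
t: 9.9
ee_pos: [0.609, 0.1916, 0.0819]
ee_rot: [0.707, 0.707, 0.0, -0.0]
wrist_force: [0.4, 0.3, -4.7]
gripper_width: 0.04
grasp_force: 59.9
```

>>> step_arm(commands=[{"linear": [0,0,-1],"angular": [0,0,0]},{"linear": [0,0,-1.5],"angular": [0,0,0]},{"linear": [0,0,-2],"angular": [0,0,0]},{"linear": [0,0,-2],"angular": [0,0,0]}])

```text
t: 10.4
ee_pos: [0.6091, 0.1916, 0.0805]
ee_rot: [0.707, 0.707, 0.0, 0.0]
wrist_force: [-1.7, -1.3, 2.1]
gripper_width: 0.0395
grasp_force: 59.9
```

>>> step_arm(commands=[{"linear": [0,0,0],"angular": [0,0,0]},{"linear": [0,0,0],"angular": [0,0,0]},{"linear": [0,0,0],"angular": [0,0,0]},{"linear": [0,0,0],"angular": [0,0,0]},{"linear": [0,0,0],"angular": [0,0,0]}], hand=91.8)

```text
t: 11.02
ee_pos: [0.6091, 0.1917, 0.0799]
ee_rot: [0.707, 0.707, 0.0, -0.0]
wrist_force: [-0.6, -0.5, 0.2]
gripper_width: 0.0847
grasp_force: 0.0
```

```bash
python3 - <<'E'
from h import *
im=grab('wrist','w7');s=im['s'];print(s['gripper_width'],s['grasp_force'],s['ee_pos'])
m=redmask(im,(255,268,375,380));ys,xs=np.nonzero(m); print(xs.min(),xs.max(),ys.min(),ys.max())
E
```

```text
0.08470672387803797 0.0 [0.60909502 0.19165358 0.07991056]
275 363 349 352
```

>>> step_arm(commands=[{"linear": [0,0,25],"angular": [0,0,0]},{"linear": [0,0,65],"angular": [0,0,0]},{"linear": [0,0,105],"angular": [0,0,0]},{"linear": [-12,-48,125],"angular": [0,0,0]},{"linear": [-24,-98,125],"angular": [0,0,0]},{"linear": [-34.8,-143.7,125],"angular": [0,0,0]},{"linear": [-34.8,-143.7,125],"angular": [0,0,0]},{"linear": [-34.8,-143.7,125],"angular": [0,0,0]}])

```text
t: 12.08
ee_pos: [0.5745, 0.0483, 0.2051]
ee_rot: [0.707, 0.707, 0.001, -0.0]
wrist_force: [-0.1, 0.4, -0.3]
gripper_width: 0.0917
grasp_force: 0.0
```

```bash
python3 - <<'E'
from h import *
im=grab('wrist','w8');s=im['s'];print(s['t'],s['ee_pos'])
t=grab('top','t8');sc=grab('scene','s8')
z=np.zeros((600,800,3),np.uint8)
def put(img,box,k,x,y):
    c=cv2.resize(img[box[1]:box[3],box[0]:box[2]],None,fx=k,fy=k,interpolation=2);z[y:y+c.shape[0],x:x+c.shape[1]]=c
put(im['color'],(270,190,370,290),6,0,0);put(sc['color'],(300,190,366,260),3,600,0);put(t['color'],(222,225,288,291),3,600,300)
cv2.imwrite('pics/c8.png',z[:,:,::-1])
h=cv2.cvtColor(im['color'],cv2.COLOR_RGB2HSV);m=cv2.inRange(h,np.array((105,120,40)),np.array((130,255,255)));k=big(m);print(cv2.fitEllipse(k),cv2.boundingRect(k))
E
```

```text
12.075 [0.57446703 0.04828706 0.20506642]
((318.3996887207031, 244.6907958984375), (49.19355773925781, 51.559608459472656), 88.92514038085938) (291, 223, 56, 49)
```

View pics/c8.png

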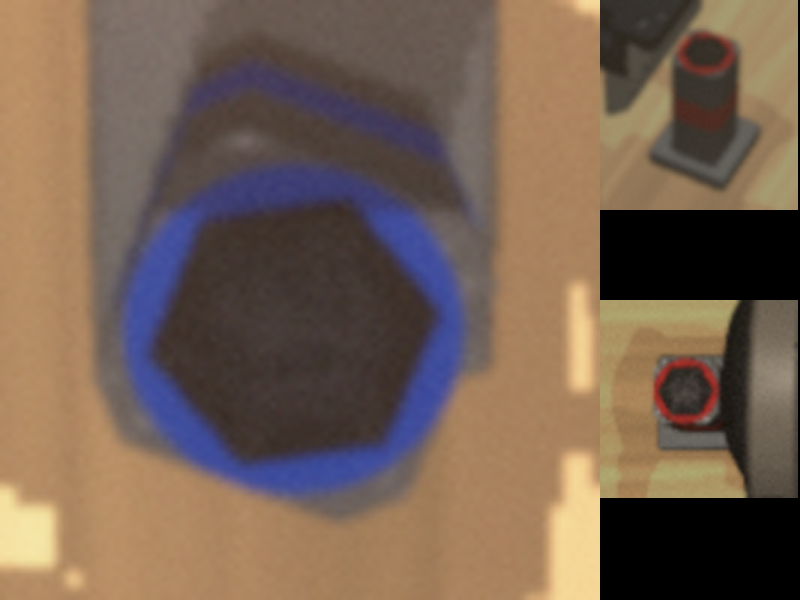

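The red socket stands seated on its rod. The blue rim is centred at about (319,245), and the socket is turned about 22° clockwise in the wrist view.

```bash
python3 - <<'E'
from h import *
im=load('w8')
V=np.array([(440,318),(345,200),(205,215),(150,352),(245,463),(385,440)],float)
P=np.array([onz(im,((u+.5)/6-.5+270,(v+.5)/6-.5+190),.102) for u,v in V]);c=P.mean(0)
a=np.degrees(np.arctan2(P[:,1]-c[1],P[:,0]-c[0]));print(c,a.round(1),(a%60).round(1),np.linalg.norm(P-c,axis=1).round(4))
print('rim',onz(im,(319,244.8),.102))
# red check from w1: same with vertices -> tool frame
im=load('w1');s=im['s'];Mt=R.from_quat(s['ee_rot']).as_matrix()
Q=[]
for u,v in [(268,183),(393,257),(393,400),(268,465),(140,395),(140,250)]:
    o,d=ray(im,((u+.5)/6-.5+280,(v+.5)/6-.5+200));o=Mt.T@(o-s['ee_pos']);d=Mt.T@d;Q.append(o+d*(.1025-o[2])/d[2])
Q=np.array(Q);c2=Q.mean(0);b=np.degrees(np.arctan2(Q[:,1]-c2[1],Q[:,0]-c2[0]));print('red tool',c2,b.round(1),(b%60).round(1))
E
```

```text
[0.57605958 0.04807722 0.102     ] [   5.9   70.1  126.6 -172.1 -110.3  -51. ] [ 5.9 10.1  6.6  7.9  9.7  9. ] [0.0169 0.0167 0.0173 0.017  0.017  0.0168]
rim [0.57622633 0.04822613 0.102     ]
red tool [-0.00626281  0.00496287  0.1025    ] [ 1.000e-01  6.020e+01  1.213e+02  1.794e+02 -1.194e+02 -5.800e+01] [ 0.1  0.2  1.3 59.4  0.6  2. ]
```

>>> step_arm(commands=[{"linear": [0.7,-1.3,-20],"angular": [0,0,-7]},{"linear": [0.7,-1.3,-40],"angular": [0,0,-14.5]},{"linear": [0.7,-1.3,-60],"angular": [0,0,-21.8]},{"linear": [0.7,-1.3,-80],"angular": [0,0,-21.8]},{"linear": [0.7,-1.3,-100],"angular": [0,0,-21.8]},{"linear": [0.7,-1.3,-116],"angular": [0,0,-21.8]},{"linear": [0.7,-1.3,-123.5],"angular": [0,0,-21.8]},{"linear": [0.7,-1.3,-123.5],"angular": [0,0,-21.8]}])

```text
t: 13.22
ee_pos: [0.5749, 0.0469, 0.0811]
ee_rot: [0.828, 0.561, -0.0, -0.0]
wrist_force: [0.3, 1.0, 0.6]
gripper_width: 0.0915
grasp_force: 0.0
```

>>> step_arm(commands=[{"linear": [0,0,0],"angular": [0,0,0]}])

```text
t: 13.35
ee_pos: [0.5754, 0.0467, 0.0821]
ee_rot: [0.828, 0.561, 0.001, 0.0]
wrist_force: [-0.2, 0.2, -0.5]
gripper_width: 0.0916
grasp_force: 0.0
```

```bash
python3 - <<'E'
from h import *
im=grab('wrist','w9');s=im['s'];print(s['t'],s['ee_pos'],s['wrist_force'])
def bm(im):
    h=cv2.cvtColor(im['color'],cv2.COLOR_RGB2HSV);m=cv2.inRange(h,np.array((105,110,30)),np.array((130,255,255)));z=np.zeros_like(m);z[262:385,255:375]=m[262:385,255:375];return z
m=bm(im);ys,xs=np.nonzero(m);print(xs.min(),xs.max(),ys.min(),ys.max())
for c in (308,314,318,322): y=np.nonzero(m[:,c])[0];print(c,y.min(),y.max())
Mt=R.from_quat(s['ee_rot']).as_matrix(); print(Mt.round(3).tolist())
def tool(u,zt):
    o,d=ray(im,u);o=Mt.T@(o-s['ee_pos']);d=Mt.T@d;return (o+d*(zt-o[2])/d[2]).round(4)
zt=-(.102-s['ee_pos'][2])
print(tool((316,ys.min()),zt),tool((316,ys.max()),zt),tool((xs.min(),325),zt),tool((xs.max(),325),zt))
crop(im,(180,200,440,390),3,'w9c')
E
```

```text
13.35 [0.5754492  0.04668301 0.08213093] [-0.24633204  0.24767378 -0.48727755]
269 363 276 367
308 277 366
314 276 366
318 276 366
322 277 366
[[0.371, 0.929, 0.002], [0.929, -0.371, 0.0], [0.001, 0.002, -1.0]]
[ 0.021   0.0002 -0.0199] [-0.0183  0.0002 -0.0199] [ 0.0009 -0.0178 -0.0199] [ 0.0009  0.0182 -0.0199]
```

View pics/w9c.png

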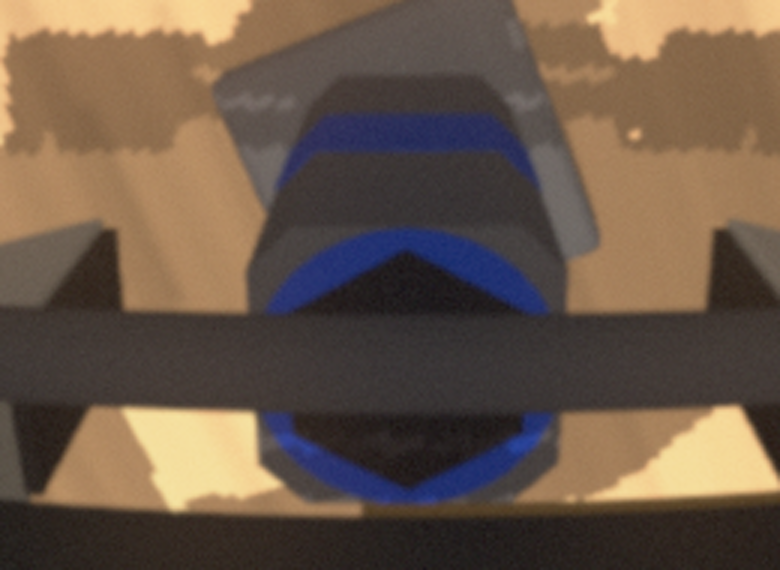

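The blue socket is centred and square between the pads, so I'll grip it.

>>> step_arm(commands=[{"linear": [0,0,0],"angular": [0,0,0]},{"linear": [0,0,0],"angular": [0,0,0]},{"linear": [0,0,0],"angular": [0,0,0]},{"linear": [0,0,0],"angular": [0,0,0]},{"linear": [0,0,0],"angular": [0,0,0]},{"linear": [0,0,0],"angular": [0,0,0]},{"linear": [0,0,0],"angular": [0,0,0]},{"linear": [0,0,0],"angular": [0,0,0]}], hand=0, squeeze=60)

```text
t: 14.4
ee_pos: [0.5749, 0.0466, 0.0814]
ee_rot: [0.828, 0.561, 0.0, -0.0]
wrist_force: [-0.4, 0.1, -0.4]
gripper_width: 0.0396
grasp_force: 60.0
```

```bash
python3 - <<'E'
from h import *
im=grab('wrist','w10');s=im['s'];print(s['t'],s['ee_pos'],s['wrist_force'],s['gripper_width'],s['grasp_force'])
def bm(im):
    h=cv2.cvtColor(im['color'],cv2.COLOR_RGB2HSV);m=cv2.inRange(h,np.array((105,110,30)),np.array((130,255,255)));z=np.zeros_like(m);z[262:385,255:375]=m[262:385,255:375];return z
m=bm(im);ys,xs=np.nonzero(m);print(xs.min(),xs.max(),ys.min(),ys.max())
# red comparison with a common loose mask
for n in ('w3','w4','w5'):
    h=cv2.cvtColor(load(n)['color'],cv2.COLOR_RGB2HSV).astype(int);r=(((h[...,0]<8)|(h[...,0]>170))&(h[...,1]>110)&(h[...,2]>30)); y=np.nonzero(r[262:385,300:335].any(1))[0]+262; print(n,y.min(),y.max(),[(a,b) for a,b in zip(y[:-1],y[1:]) if b-a>1])
y=np.nonzero(m[:,300:335].any(1))[0]; print([(a,b) for a,b in zip(y[:-1],y[1:]) if b-a>1])
delta([.6,0.0,.3],frame(-N,np.array([.2756,.9613,0])))
E
```

```text
14.4 [0.57488683 0.04664468 0.08138916] [-0.38181497  0.12232482 -0.44395665] 0.03964563716466863 59.97155964374542
270 366 276 367
w3 276 367 [(np.int64(294), np.int64(297)), (np.int64(297), np.int64(356))]
w4 276 367 [(np.int64(294), np.int64(356))]
w5 275 367 [(np.int64(294), np.int64(296)), (np.int64(296), np.int64(298)), (np.int64(298), np.int64(300)), (np.int64(300), np.int64(302)), (np.int64(303), np.int64(344)), (np.int64(344), np.int64(355))]
[(np.int64(293), np.int64(354))]
lin [25.1, -46.7, 218.6] ang [-9.73, -28.38, 5.62] |ang| 30.5
```

>>> step_arm(commands=[{"linear": [0,0,8],"angular": [0,0,0]},{"linear": [0,0,25],"angular": [0,0,0]},{"linear": [0,0,50],"angular": [0,0,0]},{"linear": [0,0,85],"angular": [0,0,0]},{"linear": [0,0,125],"angular": [0,0,0]},{"linear": [0,0,170],"angular": [0,0,0]},{"linear": [0,0,220],"angular": [0,0,0]},{"linear": [0,0,230],"angular": [0,0,0]}])

```text
t: 15.45
ee_pos: [0.5759, 0.0467, 0.3151]
ee_rot: [0.828, 0.561, 0.003, 0.002]
wrist_force: [-0.4, 0.0, -4.6]
gripper_width: 0.0395
grasp_force: 60.0
```

```bash
cat >> h.py <<'E'
HP=np.array([.54363,-.20969,.2432]); HQ=R.from_quat([.77097,.58183,.15585,.20684]).as_matrix()
E
python3 - <<'E'
from h import *
s=read_state();print(s['ee_pos'],s['wrist_force'],s['joint_positions'].round(2)); print(HQ[:,2],-N); delta(HP+.06*N,HQ)
E
```

```text
[0.57589634 0.04665354 0.31509162] [-3.72948544e-01  1.22823673e-03 -4.58545374e+00] [-0.05  0.39  1.23  0.    1.51  0.33]
[ 0.4810062  -0.13757944 -0.86585503] [ 0.48063085 -0.13781868 -0.8660254 ]
lin [-61.1, -248.1, -19.9] ang [-9.73, -28.02, 5.66] |ang| 30.2
```

>>> step_arm(commands=[{"linear": [-10,-40,0],"angular": [-2,-5.6,1.1]},{"linear": [-20,-85,0],"angular": [-4,-11.2,2.3]},{"linear": [-31,-130,0],"angular": [-6,-16.8,3.4]},{"linear": [-42,-175,-5],"angular": [-8,-22.4,4.5]},{"linear": [-52,-215,-10],"angular": [-9.7,-28,5.7]},{"linear": [-61.1,-248.1,-19.9],"angular": [-9.7,-28,5.7]},{"linear": [-61.1,-248.1,-19.9],"angular": [-9.7,-28,5.7]},{"linear": [-61.1,-248.1,-19.9],"angular": [-9.7,-28,5.7]}])

```text
t: 16.45
ee_pos: [0.5133, -0.2009, 0.2903]
ee_rot: [0.772, 0.582, 0.153, 0.203]
wrist_force: [0.2, 0.1, -3.4]
gripper_width: 0.0395
grasp_force: 60.0
```

>>> step_arm(commands=[{"linear": [0,0,0],"angular": [0,0,0]},{"linear": [0,0,0],"angular": [0,0,0]}])

```text
t: 16.7
ee_pos: [0.5142, -0.2005, 0.2915]
ee_rot: [0.771, 0.583, 0.153, 0.205]
wrist_force: [0.4, -0.5, -3.1]
gripper_width: 0.0398
grasp_force: 60.0
```

```bash
python3 - <<'E'
from h import *
P=[]
for _ in range(3): im=grab('wrist','w11');s=im['s'];print(s['t'],s['ee_pos'],s['wrist_force'])
h=cv2.cvtColor(im['color'],cv2.COLOR_RGB2HSV);m=cv2.inRange(h,np.array((105,110,30)),np.array((130,255,255)));y=np.nonzero(m[262:385,300:335].any(1))[0]+262;print(y.min(),y.max())
delta(HP+.06*N,HQ,s);delta(HP+.032*N,HQ,s)
E
```

```text
16.7 [ 0.51417809 -0.20048617  0.29153936] [ 0.44950544 -0.45018294 -3.10621796]
16.75 [ 0.51413588 -0.20062145  0.29156702] [-0.43655369 -0.89919356 -2.92247879]
16.8 [ 0.5141124  -0.2008061   0.29161491] [ 0.0631888  -0.18026506 -5.19634747]
276 367
lin [0.7, -0.6, 3.5] ang [-0.01, -0.39, -0.04] |ang| 0.4
lin [14.1, -4.5, -20.7] ang [-0.01, -0.39, -0.04] |ang| 0.4
```

>>> step_arm(commands=[{"linear": [4,-1.8,-5],"angular": [0,-0.4,0]},{"linear": [9,-3,-12],"angular": [0,-0.4,0]},{"linear": [14.1,-4.5,-20.7],"angular": [0,-0.4,0]},{"linear": [14.1,-4.5,-20.7],"angular": [0,-0.4,0]}])

```text
t: 17.35
ee_pos: [0.5279, -0.2058, 0.2694]
ee_rot: [0.771, 0.582, 0.156, 0.206]
wrist_force: [-0.8, 0.4, -3.5]
gripper_width: 0.0399
grasp_force: 60.0
```

```bash
python3 - <<'E'
from h import *
for _ in range(2): im=grab('wrist');s=im['s'];print(s['t'],s['ee_pos'],s['wrist_force'])
delta(HP+.032*N,HQ,s);delta(HP+.016*N,HQ,s)
E
```

```text
17.35 [ 0.52787751 -0.20580351  0.26937303] [-0.77396544  0.43024038 -3.46366625]
17.4 [ 0.52793715 -0.20586789  0.27004945] [-0.06692079  0.51775367 -3.67593396]
lin [0.3, 0.6, 0.9] ang [-0.06, -0.06, 0.02] |ang| 0.1
lin [8.0, -1.6, -13.0] ang [-0.06, -0.06, 0.02] |ang| 0.1
```

>>> step_arm(commands=[{"linear": [2,0.1,-1.7],"angular": [0,0,0]},{"linear": [3.5,-0.4,-4.5],"angular": [0,0,0]},{"linear": [5,-0.8,-7.2],"angular": [0,0,0]},{"linear": [6.5,-1.2,-10],"angular": [0,0,0]},{"linear": [6.5,-1.2,-10],"angular": [0,0,0]}])

```text
t: 18.08
ee_pos: [0.5344, -0.2072, 0.2615]
ee_rot: [0.771, 0.582, 0.156, 0.207]
wrist_force: [-5.6, 0.9, 3.0]
gripper_width: 0.0396
grasp_force: 60.0
```

```bash
python3 - <<'E'
from h import *
for _ in range(2): im=grab('wrist');s=im['s'];print(s['t'],s['ee_pos'],s['wrist_force'])
d=s['ee_pos']-HP;print('along',d@N,'lat',HQ.T@(d-N*(d@N)));delta(HP+.008*N,HQ,s)
E
```

```text
18.075 [ 0.53437898 -0.20716948  0.26145998] [-5.63768813  0.92647862  2.97611935]
18.125 [ 0.53437058 -0.20715724  0.26149205] [-5.22657393  2.5274422   1.97755098]
along 0.02064080641458158 lat [-1.18708854e-04  8.33020110e-04  2.44527348e-07]
lin [5.4, -1.4, -11.4] ang [0.02, 0.04, 0.01] |ang| 0.0
```

>>> step_arm(commands=[{"linear": [1,-0.5,-1.7],"angular": [0,0,0]},{"linear": [1.9,-0.8,-3.5],"angular": [0,0,0]},{"linear": [2.9,-1,-5.2],"angular": [0,0,0]}])

```text
t: 18.55
ee_pos: [0.5384, -0.2088, 0.2578]
ee_rot: [0.771, 0.581, 0.157, 0.209]
wrist_force: [-9.8, 2.9, 11.6]
gripper_width: 0.0396
grasp_force: 60.0
```

```bash
cat > st.py <<'E'
from h import *
im=grab('wrist');s=im['s'];print(s['t'],s['ee_pos'].round(4),s['wrist_force'].round(1),s['wrist_torque'].round(2),s['gripper_width'])
d=s['ee_pos']-HP;print('along',d@N*1000,'lat',(HQ.T@(d-N*(d@N))*1000).round(2),'F tool',(HQ.T@(s['wrist_force']+[0,0,4.5])).round(1));delta(HP+.001*N,HQ,s)
h=cv2.cvtColor(im['color'],cv2.COLOR_RGB2HSV);m=cv2.inRange(h,np.array((105,110,30)),np.array((130,255,255)));y=np.nonzero(m[262:385,300:335].any(1))[0]+262;print(y.min(),y.max())
E
python3 st.py
```

```text
18.55 [ 0.5384 -0.2088  0.2578] [-9.8  2.9 11.6] [ 0.13  0.54 -0.04] 0.03957868481508875
along 15.34283076098404 lat [-0.57  2.72  0.  ] F tool [  0.1  -0.7 -19. ]
lin [4.8, -0.8, -13.8] ang [0.12, 0.25, 0.04] |ang| 0.3
276 366
```

>>> step_arm(commands=[{"linear": [0,0,0],"angular": [0,0,0]},{"linear": [0,0,0],"angular": [0,0,0]}])

```text
t: 18.85
ee_pos: [0.5385, -0.2088, 0.2576]
ee_rot: [0.771, 0.581, 0.157, 0.209]
wrist_force: [-3.3, 1.0, 6.7]
gripper_width: 0.0397
grasp_force: 60.0
```

```bash
python3 st.py
```

```text
18.85 [ 0.5385 -0.2088  0.2576] [-3.3  1.   6.7] [ 0.07  0.06 -0.01] 0.03965011606165913
along 15.031119915827299 lat [-0.6   2.69  0.  ] F tool [  0.    2.6 -11.4]
lin [4.7, -0.7, -13.5] ang [0.11, 0.24, 0.05] |ang| 0.3
276 366
```

>>> step_arm(commands=[{"linear": [1.1,-0.3,-2.3],"angular": [0,0,0]},{"linear": [2.2,-0.6,-4.6],"angular": [0,0,0]},{"linear": [3.2,-0.8,-6.9],"angular": [0,0,0]},{"linear": [4.2,-1.1,-9],"angular": [0,0,0]},{"linear": [4.2,-1.1,-9],"angular": [0,0,0]}])

```text
t: 19.52
ee_pos: [0.5433, -0.2102, 0.2468]
ee_rot: [0.771, 0.581, 0.157, 0.208]
wrist_force: [14.0, -2.1, -8.2]
gripper_width: 0.0394
grasp_force: 60.0
```

```bash
python3 st.py
```

```text
19.525 [ 0.5433 -0.2102  0.2468] [14.  -2.1 -8.2] [-0.4  -1.21 -0.03] 0.039416860221188676
along 3.2116681531602302 lat [-0.62  1.68  0.  ] F tool [ 1.8 10.3 10.2]
lin [-0.2, 0.7, -2.8] ang [0.06, 0.19, 0.09] |ang| 0.2
276 366
```

>>> step_arm(commands=[{"linear": [0.4,0,-1.3],"angular": [0,0,0]},{"linear": [0.6,0,-2.6],"angular": [0,0,0]},{"linear": [0.6,0,-2.6],"angular": [0,0,0]}])

```text
t: 19.95
ee_pos: [0.544, -0.2104, 0.2453]
ee_rot: [0.771, 0.581, 0.157, 0.209]
wrist_force: [7.2, -1.6, -1.1]
gripper_width: 0.0399
grasp_force: 60.0
```

```bash
python3 st.py
```

```text
19.95 [ 0.544  -0.2104  0.2453] [ 7.2 -1.6 -1.1] [-0.41 -1.01 -0.05] 0.03986888366012086
along 1.5016004285206057 lat [-0.57  1.5   0.  ] F tool [0.4 8.1 0.7]
lin [-0.9, 0.8, -1.2] ang [0.12, 0.26, 0.08] |ang| 0.3
276 366
```

>>> step_arm(commands=[{"linear": [1.2,-0.4,-0.8],"angular": [0,0,0]},{"linear": [1.8,-0.5,-1.7],"angular": [0,0,0]},{"linear": [2.2,-0.6,-2.5],"angular": [0,0,0]},{"linear": [2.2,-0.6,-2.5],"angular": [0,0,0]}])

```text
t: 20.5
ee_pos: [0.5446, -0.2103, 0.2447]
ee_rot: [0.77, 0.582, 0.157, 0.209]
wrist_force: [-16.0, 3.9, 22.9]
gripper_width: 0.0399
grasp_force: 60.0
```

```bash
python3 st.py
```

```text
20.5 [ 0.5446 -0.2103  0.2447] [-16.    3.9  22.9] [ 0.1   1.01 -0.21] 0.039916118384131186
along 0.7671735142757361 lat [-0.37  1.7   0.  ] F tool [ -0.7  -0.6 -32. ]
lin [-1.4, 0.8, -0.6] ang [0.15, 0.22, 0.02] |ang| 0.3
276 367
```

>>> step_arm(commands=[{"linear": [-0.7,0.2,1.3],"angular": [0,0,0]},{"linear": [-1,0.3,1.8],"angular": [0,0,0]}])

```text
t: 20.8
ee_pos: [0.5444, -0.2104, 0.2448]
ee_rot: [0.771, 0.581, 0.157, 0.209]
wrist_force: [3.5, -1.9, 4.4]
gripper_width: 0.0395
grasp_force: 60.0
```

>>> step_arm(commands=[{"linear": [0,0,0],"angular": [0,0,0]},{"linear": [0,0,0],"angular": [0,0,0]},{"linear": [0,0,0],"angular": [0,0,0]},{"linear": [0,0,0],"angular": [0,0,0]},{"linear": [0,0,0],"angular": [0,0,0]},{"linear": [0,0,0],"angular": [0,0,0]}], hand=91.8)

```text
t: 21.55
ee_pos: [0.5433, -0.2095, 0.2433]
ee_rot: [0.771, 0.582, 0.156, 0.207]
wrist_force: [0.5, -0.5, -0.4]
gripper_width: 0.0905
grasp_force: 0.0
```

>>> step_arm(commands=[{"linear": [-5,1.5,9],"angular": [0,0,0]},{"linear": [-15,4.2,26],"angular": [0,0,0]},{"linear": [-29,8.2,52],"angular": [0,0,0]},{"linear": [-48,13.8,87],"angular": [0,0,0]},{"linear": [-60,17.2,107],"angular": [0,0,0]},{"linear": [-60,17.2,107],"angular": [0,0,0]},{"linear": [-60,17.2,107],"angular": [0,0,0]}])

```text
t: 22.42
ee_pos: [0.4832, -0.1922, 0.3496]
ee_rot: [0.771, 0.582, 0.156, 0.206]
wrist_force: [0.3, -0.4, -0.7]
gripper_width: 0.0922
grasp_force: 0.0
```

```bash
python3 - <<'E'
from h import *
w=grab('wrist','w20');S=grab('scene','s20');T=grab('top','t20');print(w['s']['t'],w['s']['ee_pos'],w['s']['gripper_width'])
z=np.zeros((600,800,3),np.uint8)
def put(img,box,k,x,y):
    c=cv2.resize(img[box[1]:box[3],box[0]:box[2]],None,fx=k,fy=k,interpolation=2);z[y:y+c.shape[0],x:x+c.shape[1]]=c
put(S['color'],(145,225,265,325),3,0,0);put(load('scene0')['color'],(145,225,265,325),3,400,0);put(w['color'],(240,150,400,290),2,0,310);put(S['color'],(260,130,390,270),2,400,310)
cv2.imwrite('pics/c20.png',z[:,:,::-1])
E
```

```text
22.425 [ 0.48318755 -0.19224947  0.34959894] 0.0921953008620369
```

View pics/c20.png

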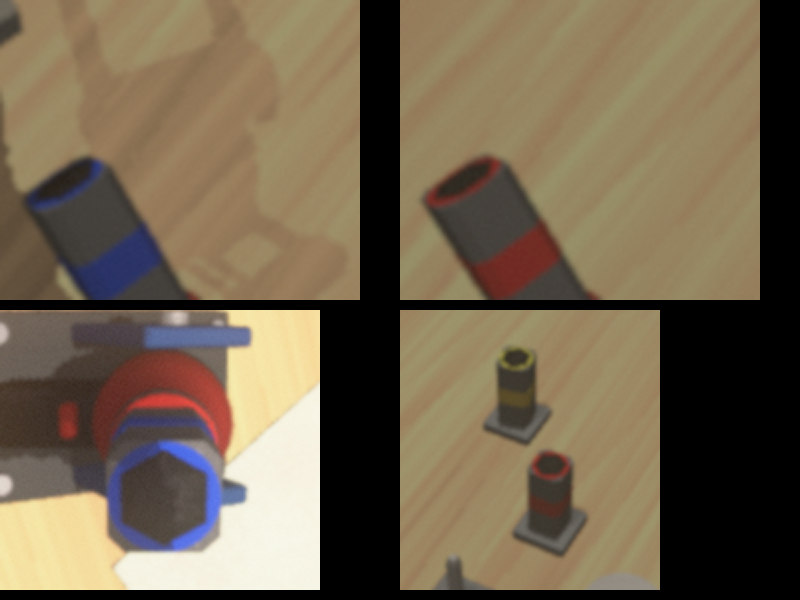

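The blue socket's rim sits where the red one's was, to about a pixel and not further out. It came to a hard stop at 32 N. The red socket stands on its rod and the yellow one is untouched.

```bash
python3 -c "
from rig import close_job; print(close_job())"
```

```text
the job is handed in; nothing more can be done
None
```

The job is handed in at about 22 s with no verdict returned: the red-banded socket is seated on the formerly empty rod. The blue-banded socket was pushed onto the drive until it stopped hard at about 32 N where the red one had sat, so I take the ball to have clicked, though I didn't see it. Nothing was dropped, and the yellow-banded socket, tin and tape were not touched.

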